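# Tip a carton into its cradle and push the hold-down flap over it

## Robot

A 6-joint arm with a two-finger parallel gripper is mounted at the origin on the work surface. World frame = base frame: x ahead of the robot, y to its left, z up, the work surface at z = 0. Lengths are in m, angles in rad, forces in N, time in s.
With the tool pointing down it reaches from about 0.3 to 0.85 m from the base axis. Payload 5.4 kg.
Tool frame: the origin (TCP) lies on the centre line of the jaws, within the pads' length; the fingertips stand 22 mm ahead of it and the grasp point (between the pads) lies 3 mm ahead of it; z points along the fingers, y is the line along which they close (so a half turn about z gives the same grasp; the last joint's range is limited). The gripper opens to 85 mm and grips with 20 to 120 N. Pads are 22 mm wide; open, the fingers measure 114 mm over their backs; the gripper's body (76 mm by 85 mm) begins 54 mm behind the grasp point. The pads swing forward as they close: fully open they stand 13 mm farther back than shut.
Start: joints at [-1.417, 0.158, 1.597, -0, 1.386, -0.21], TCP at [0.205, -0.537, 0.231] pointing down, gripper open.
Joint ranges: [-2.91, 2.91], [-0.94, 2.29], [0.18, 2.7], [-1.29, 4.43], [0.17, 2.64], [-3, 3]. Speed limits (rad/s): [2.57, 2.57, 3.14, 3.14, 3.14, 3.14].

## Interface

Orientations are given as a unit quaternion [w, x, y, z].
In Python, from rig import bot, cams, spotter gives the robot as it stands.
- The arm moves only by the tool servo_tool, never from a script. Its argument "increments" is one flat list of numbers, 5 for each row, row after row: the shift along the tool's x, y, z scaled (see below), then the turn about the tool's z scaled (see below), then the opening, from 0 (shut) to 1 (fully open). A call has 1 to 12 rows; each row is the pose to reach, as a shift and turn from the pose commanded when the call began, along the tool's axes at that moment; what a row does not reach only later rows make up. The controller multiplies each number of a shift by 400 mm and each number of a turn by 90 degrees. A row lasts 1/8 s, in which the tool goes at most 62.5 mm and 10.7 degrees, less where a joint would pass 70% of its speed; a pose out of reach is approached as far as the arm can. A call with a number of a shift or a turn outside -1 to 1 is refused whole. A call with a gripper value outside its range is refused whole. The fingers move at their own pace and stop on an object; "force" is the grip in N (left out, the last holds). Time passes only in rows, so rows that repeat a pose let the fingers close. It gives the time, the measured TCP pose, the force, the opening and the grip force at its end, in the units of the state.
- bot.sense(): the state, without advancing time (a new reading comes with each control period).
- cams.grab_frame(name): name is "scene" or "top" or "wrist"; returns the picture (420x560x3 uint8, blue, green, red); there is no depth.
- cams.camera_info(name): a dict with "K" (3x3 intrinsics, pixels), "extrinsics" (4x4, takes a point from camera to world coordinates); the wrist camera has in their place "mount" (4x4, takes a point from camera to tool coordinates, whose origin is the TCP and whose axes are the flange's). Camera axes: x right, y up, looking along -z (the intrinsics and any distortion apply to the point x, -y, -z); pixel columns grow to the right and rows downward; lengths in m; the calibration is good to about 2 mm. A picture is of the moment at which its call begins: read the wrist's pose just before it. camera_info takes no time and is no camera call.
- bot.finish_job(): hands the job in; it is judged then, once.
Trained networks look in the newest picture that a camera, given by its name, has taken for a name from the list of things; names that differ only in an ending like _2 or _b are one class to them, and where a whole thing is asked for, a point or a joint stands for the part that bears it (a point fixed in the world has none). Each returns a list of dicts, best first, with "confidence" (0 to 1); they miss things now and then, are a little off and sometimes report something else, mostly with a low value. They report only what shows in the picture. A call takes as long as a camera call. They do not tell look-alikes from the thing itself.
- spotter.search_frame(camera, target): "bbox" ([centre column, centre row, width, height] as shares, 0 to 1, of the picture: columns of its width, rows of its height, round what is visible of it).
- spotter.masks_of(camera, target): "mask" (420x560 bool, what is visible of it) and "bbox" ([centre column, centre row, width, height] as shares, 0 to 1, of the picture: columns of its width, rows of its height, round what is visible of it).
The state is a dict: "clock": time; "joint_positions": joint angles; "qd": joint speeds; "joint_torque": joint torques, N m; "eef_pos": TCP position; "orientation": TCP orientation; "ft_force": force on the tool from outside, world axes, zero at the start; "ft_torque": the same for the moment, N m; "gripper_width": finger opening in m; "grip_force": force on a finger pad.
Only numpy, scipy, OpenCV 4.12 (cv2) and the standard library are available. Lean on these libraries where they do the work, as an engineer would, in place of code of your own. Each camera call takes 0.05 s, during which the arm holds its last target. There are 200 camera calls.

## Task

Load the carton cradle without picking anything up: push the tall carton that stands at one end of the cradle over, so that it lies flat along the trough with its top towards the other end, and then push the leaning hold-down flap over it and all the way down until it is fully shut. Do not lift or carry the carton, and leave the jars and the other things on the bench where they stand.

Things in the scene. Friction and masses are not known exactly. Their poses are not given: they have to be found in the camera images.
- cradle: Metal carton cradle fixed to the bench: base plate 140 (x) x 290 (y) x 12 mm with a straight open trough along its own y. Origin: centre of the underside, on the bench; x away from the robot, y to the left, z up (turned by its yaw). Trough floor 12 mm above the bench, 70 mm wide between two rails whose flared tops reach 45 mm above the bench.
- heel_stop (a point): Top middle of the inner face of the low stop at the trough's -y end (cradle y = -125 mm), 26 mm above the bench; the carton stands at this end.
- end_stop (a point): Top middle of the inner face of the taller stop at the trough's +y end (cradle y = +125 mm), 52 mm above the bench; the carton's top is to point this way.
- carton: Tall black carton, 60 x 50 x 150 mm (own x, y, z), 0.11 to 0.23 kg. Origin: centre of its bottom, z to its top. Starts upright on the trough floor at the cradle's -y end, square to the trough, 50 mm depth along it, 8 to 20 mm from the heel stop. Pushed high up towards +y it tips about its lower edge; past about 18 degrees it falls by itself and lies 50 mm high in the trough.
- carton_center (a point): Centre of the carton.
- carton_top (a point): Centre of the carton's top face.
- flap (a joint): Angle of the steel hold-down flap: 0 = shut, level over the trough; 1.57 = upright; starts at 1.7 to 2.1, leaning back on the robot's side (limit 2.2). The hinge is stiff by friction (0.1 N m): the flap stays at any angle it is left at, so it must be pushed over and pressed all the way down. Shut, its underside is 67 mm above the bench, 5 mm above a lying carton.
- flap_hinge (a point): Middle of the flap's hinge axis, 70 mm above the bench on the robot's side of the trough, at x = -60, y = +15 mm of the cradle; the axis runs along the cradle's y. The flap is a plate 6 mm thick and 90 mm wide along the hinge, reaching 118 mm from the axis.
- flap_edge (a point): Middle of the flap's free edge, 118 mm from the hinge axis.
- jar0: Bystander: screw-cap jar with white lid, 48 mm across, 72 mm high, standing beyond the cradle. Origin at the centre of its underside.
- jar1: Bystander: a second such jar, beyond the cradle. Origin at the centre of its underside.
- jar2: Bystander: a third such jar, on the robot's side of the cradle near the end where the carton stands. Origin at the centre of its underside.
- tube: Bystander: black cosmetics tube standing on its cap, 44 x 36 x 111 mm high, past the cradle's tall-stop end. Origin at the centre of its underside.
- small_carton: Bystander: small black carton lying on the table, 75 x 45 x 45 mm. Origin at the centre of its underside.
- wash_bottle: Bystander: white wash bottle, 72 mm across, 170 mm high. Origin at the centre of its underside.
- beaker: Bystander: glass beaker, 64 mm across, 75 mm high. Origin at the centre of its underside.
Mind the look-alikes: they are no part of the job. Leave any green or red look-alike of the carton alone.

How it is judged:
By the outcome, as a careful person would: the job done as asked, in the order asked, and still so for the second after the job is handed in, with the robot touching nothing.
It also fails if it takes over 48 s, if anything falls off the work surface, if the arm or the gripper's body presses on something with over 40 N, if the wrist force passes 120 N, or if a joint passes its speed limit or range.

## Working session

There is one attempt and no reset: what is moved stays moved. The work goes in short steps, Python scripts to look and compute and a tool call to move; the robot and the scene stay as the last step left them, time stands still between calls to the robot, and variables do not carry over. Pictures are saved under pics/ and viewed, at most 10 in all, crops included, and the job is handed in when it is done.

Besides the shell and the picture viewer there is one more tool, called after "Emit:" in YAML: its name, and indented under it one key for each argument. servo_tool: Moves the arm, as the interface text tells. Its arguments: {"type":"object","properties":{"increments":{"type":"array","items":{"type":"number","minimum":-1,"maximum":1}},"force":{"type":"number"}},"required":["increments"]}

```bash
mkdir -p pics
python3 - <<'E'
from rig import bot,cams,spotter
import cv2,numpy as np
s=bot.sense();print({k:np.round(v,3) for k,v in s.items()})
ims=[]
for c in ("scene","top"):
    im=cams.grab_frame(c);cv2.imwrite(f'pics/{c}0.png',im)
    i=cams.camera_info(c);print(c,{k:(np.round(v,4).tolist() if not isinstance(v,str) else v) for k,v in i.items()})
    for t in ("cradle","carton","flap","jar2","tube","small_carton"):
        for r in spotter.search_frame(c,t)[:4]:
            b=r["bbox"];print(c,t,round(r["confidence"],2),np.round([b[0]*560,b[1]*420,b[2]*560,b[3]*420]))
E
```

```text
{'clock': np.float64(0.0), 'joint_positions': array([-1.417,  0.159,  1.598, -0.   ,  1.386, -0.21 ]), 'qd': array([ 0.001,  0.   ,  0.001,  0.   , -0.   ,  0.001]), 'joint_torque': array([ 0.0000e+00, -3.9600e+01, -3.3143e+01, -0.0000e+00,  9.0000e-03,
        0.0000e+00]), 'eef_pos': array([ 0.204, -0.537,  0.23 ]), 'orientation': array([-0.001,  0.983,  0.181,  0.   ]), 'ft_force': array([0.172, 0.247, 0.016]), 'ft_torque': array([ 0.006, -0.018,  0.054]), 'grip_force': np.float64(0.0), 'gripper_width': np.float64(0.085)}
scene {'K': [[426.2167, 0.0, 276.3486], [0.0, 426.2167, 208.9538], [0.0, 0.0, 1.0]], 'extrinsics': [[-0.5538, -0.6135, 0.5629, 1.0963], [0.8326, -0.4048, 0.3779, 0.3843], [-0.004, 0.678, 0.735, 0.8513], [0.0, 0.0, 0.0, 1.0]]}
scene cradle 0.96 [294. 245. 119. 135.]
scene carton 0.63 [290. 161.  21.  57.]
scene carton 0.61 [273. 211.  31.  66.]
scene carton 0.59 [219. 190.  32.  58.]
scene flap 0.57 [327. 209.  51.  62.]
scene jar2 0.92 [308. 195.  17.  27.]
scene jar2 0.68 [246. 270.  24.  34.]
scene jar2 0.61 [274. 291.  24.  37.]
scene jar2 0.42 [326. 209.  49.  64.]
scene tube 0.63 [353. 315.  23.  42.]
scene small_carton 0.85 [459. 274.  43.  32.]
scene small_carton 0.35 [295. 244. 120. 130.]
top {'K': [[412.7577, 0.0, 286.1012], [0.0, 412.7577, 212.3925], [0.0, 0.0, 1.0]], 'extrinsics': [[0.0098, 0.9887, -0.1497, 0.3848], [-0.9999, 0.0084, -0.0096, 0.002], [-0.0083, 0.1498, 0.9887, 1.1465], [0.0, 0.0, 0.0, 1.0]]}
top carton 0.83 [360. 220.  33.  30.]
top carton 0.83 [323. 297.  32.  36.]
top carton 0.73 [294. 218.  31.  36.]
top flap 0.62 [249. 238.  43.  31.]
top jar2 0.84 [287. 173.  18.  25.]
top jar2 0.82 [258. 169.  20.  22.]
top jar2 0.64 [288. 272.  16.  21.]
top jar2 0.27 [297. 219.  27.  34.]
top tube 0.79 [194. 175.  20.  24.]
top small_carton 0.6 [134. 272.  38.  26.]
```

View pics/scene0.png

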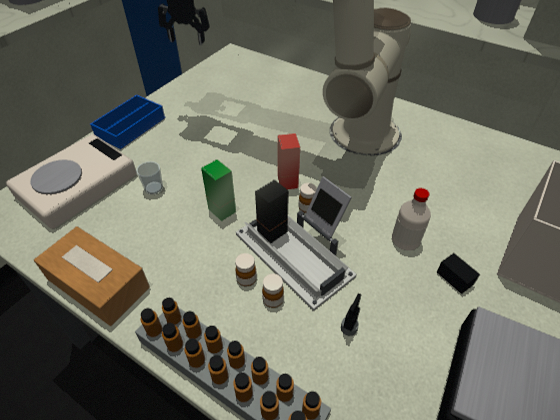

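View pics/top0.png

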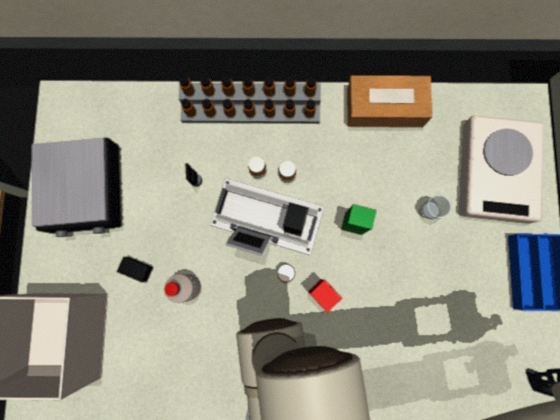

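The scene view shows three carton candidates: black at (273,211), standing on the cradle, green at (219,190) and red at (290,161). In the top view they are at (294,218), (360,220) and (323,297). I choose the black one because it stands on the cradle. I'll check that in a close crop, which I'll also use for the cradle corners.

Run:
```python
import cv2,numpy as np
a=cv2.imread('pics/top0.png')[170:265,200:335];b=cv2.imread('pics/scene0.png')[170:310,225:365]
a=cv2.resize(a,None,fx=4,fy=4,interpolation=cv2.INTER_CUBIC);b=cv2.resize(b,None,fx=4,fy=4,interpolation=cv2.INTER_CUBIC)
cv2.imwrite('pics/topc.png',a);cv2.imwrite('pics/scenec.png',b)
```

```text
(no output)
```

View pics/topc.png

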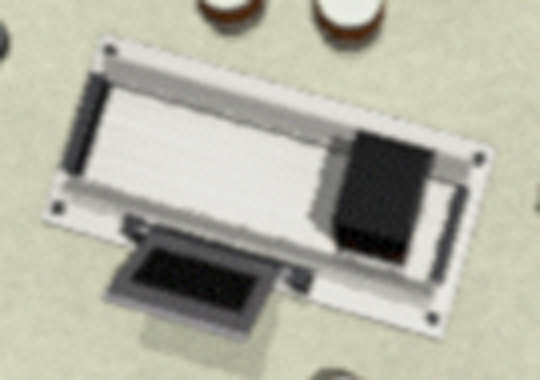

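View pics/scenec.png

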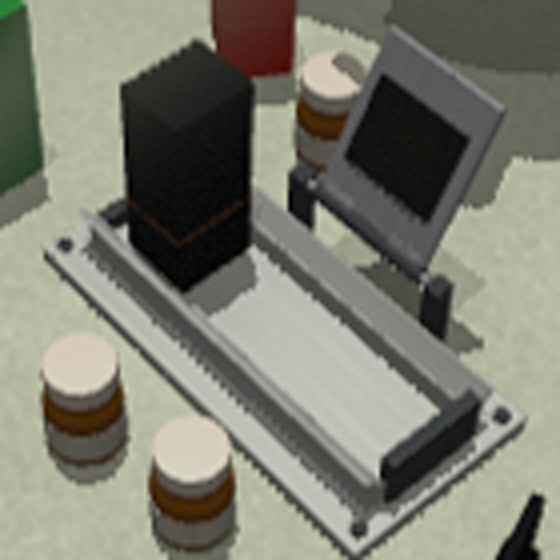

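The crops show the black carton upright on the cradle's low-stop end, so the choice holds. The flap leans back on the robot's side. The top-crop plate corners are (100,38), (492,148), (440,337) and (42,220). Now I'll fit the poses from both views.

```bash
cat > h.py <<'E'
import numpy as np
from rig import bot,cams,spotter
def proj(c,P):
    i=cams.camera_info(c);K=np.array(i["K"]);E=np.linalg.inv(np.array(i["extrinsics"]))
    p=np.atleast_2d(P)@E[:3,:3].T+E[:3,3];p=p*[1,-1,-1];q=p@K.T;return q[:,:2]/q[:,2:]
def cr(c,P):  # cradle->world
    ca,sa=np.cos(c[2]),np.sin(c[2]);P=np.atleast_2d(P)
    return np.c_[c[0]+ca*P[:,0]-sa*P[:,1],c[1]+sa*P[:,0]+ca*P[:,1],P[:,2]]
def px(c,u): return (np.array(u,float)+.5)/4-.5+({'top':(200,170),'scene':(225,170)}[c])
E
python3 - <<'E'
from h import *
from scipy.optimize import least_squares
ob=[('top',[(100,38),(492,148),(440,337),(42,220)],[(1,1),(1,-1),(-1,-1),(-1,1)]),('scene',[(45,250),(350,558),(524,420)],[(1,-1),(1,1),(-1,1)])]
def model(p):
    r=[]
    for c,u,s in ob:
        r.append(proj(c,cr(p,[(a*.07,b*.145,.012) for a,b in s]))-px(c,u))
    th,gy=p[3],p[4]
    F=lambda y:(-.06+.118*np.cos(th),y,.07+.118*np.sin(th))
    r.append(proj('top',cr(p,[F(.06),F(-.03)]))-px('top',[(105,300),(248,337)]))
    r.append(proj('scene',cr(p,[F(-.03),F(.06)]))-px('scene',[(390,25),(505,105)]))
    T=lambda a,b:(a*.03,gy+b*.025,.162)
    r.append(proj('top',cr(p,[T(1,1),T(1,-1)]))-px('top',[(360,130),(432,150)]))
    r.append(proj('scene',cr(p,[T(1,-1),T(-1,-1),T(-1,1),T(1,1)]))-px('scene',[(122,88),(198,40),(252,85),(185,127)]))
    return np.vstack(r)
f=least_squares(lambda p:model(p).ravel(),[.4,0,-.2,1.9,-.085],loss='soft_l1')
print(np.round(f.x,4));print(np.round(model(f.x),1).tolist())
p=f.x;np.save('p.npy',p)
th=p[3]
for n,P in dict(carton=(0,p[4],.162),heel=(0,-.125,.026),behind=(0,p[4]-.025-.035,.14),flapedge=(-.06+.118*np.cos(th),.015,.07+.118*np.sin(th)),hinge=(-.06,.015,.07)).items(): print(n,np.round(cr(p,P),3))
# ray pos of bystanders at half heights
def ray(c,u,z):
    i=cams.camera_info(c);K=np.array(i["K"]);E=np.array(i["extrinsics"])
    d=np.linalg.inv(K)@[u[0],u[1],1]*[1,-1,-1];d=E[:3,:3]@d;o=E[:3,3];return np.round(o+d*(z-o[2])/d[2],3)
print('jar2',ray('top',(286,272),.072),'red',ray('top',(325,295),.15),'green',ray('top',(360,219),.15),'wash',ray('top',(172,289),.17))
E
```

```text
[ 0.5483  0.066  -0.2779  2.0286 -0.0795]
[[0.4, -1.9], [1.5, -0.7], [0.6, 0.4], [-0.5, -0.1], [-0.8, -1.0], [1.7, -1.2], [1.3, -1.3], [-0.8, -1.3], [-0.0, 0.3], [0.3, -0.3], [0.2, 0.7], [-0.9, -1.3], [1.0, -0.5], [-0.3, -0.8], [0.7, -0.6], [1.3, -0.5], [-2.1, 1.4]]
carton [[ 0.526 -0.01   0.162]]
heel [[ 0.514 -0.054  0.026]]
behind [[ 0.51  -0.068  0.14 ]]
flapedge [[0.445 0.111 0.176]]
hinge [[0.495 0.097 0.07 ]]
jar2 [0.392 0.011 0.072] red [ 0.339 -0.082  0.15 ] green [ 0.521 -0.168  0.15 ] wash [0.35  0.276 0.17 ]
```

Emit:
servo_tool:
  increments: [0.95,-0.68,0,0.409,0,0.95,-0.68,0,0.409,0,0.95,-0.68,0,0.409,0,0.95,-0.68,0,0.409,0,0.95,-0.68,0,0.409,0,0.95,-0.68,0,0.409,0,0.95,-0.68,0,0.409,0,0.95,-0.68,0,0.409,0,0.95,-0.68,0,0.409,0,0.95,-0.68,0,0.409,0,0.95,-0.68,0,0.409,0]

```text
clock: 2.08
eef_pos: [0.4625, -0.1489, 0.2314]
orientation: [0.0, 0.99, -0.14, -0.0]
ft_force: [0.2, 0.2, -0.5]
gripper_width: 0.0001
grip_force: 0.0
```

```bash
cat >> h.py <<'E'
def st():
    s=bot.sense();p=np.load('p.npy');e=s["eef_pos"];q=s["orientation"];d=e[:2]-p[:2];ca,sa=np.cos(p[2]),np.sin(p[2])
    print('t',round(float(s["clock"]),2),'world',np.round(e,3),'cradle',np.round([ca*d[0]+sa*d[1],-sa*d[0]+ca*d[1],e[2]-.022],4),'(z=tip) yaw err deg',np.round(np.degrees(2*np.arctan2(q[2],q[1])-p[2]),1),'F',np.round(s["ft_force"],1))
E
python3 -c "
from h import *;st()"
```

```text
t 2.08 world [ 0.462 -0.149  0.231] cradle [-0.0235 -0.2303  0.2094] (z=tip) yaw err deg -0.1 F [ 0.2  0.2 -0.5]
```

Emit:
servo_tool:
  increments: [0.059,-0.195,0,0,0,0.059,-0.195,0,0,0,0.059,-0.195,0,0,0,0.059,-0.195,0.16,0,0,0.059,-0.195,0.16,0,0,0.059,-0.195,0.16,0,0]

```text
clock: 2.82
eef_pos: [0.5074, -0.0806, 0.1688]
orientation: [0.0, 0.99, -0.14, 0.001]
ft_force: [0.1, -0.5, 0.1]
gripper_width: 0.0001
grip_force: 0.0
```

Run:
```python
from h import *
import cv2
st()
im=cams.grab_frame('scene')[130:310,205:365];cv2.imwrite('pics/s1.png',cv2.resize(im,None,fx=3,fy=3,interpolation=cv2.INTER_CUBIC))
```

```text
t 2.83 world [ 0.507 -0.081  0.169] cradle [ 0.0009 -0.1523  0.1468] (z=tip) yaw err deg -0.1 F [ 0.1 -0.5  0.1]
```

View pics/s1.png

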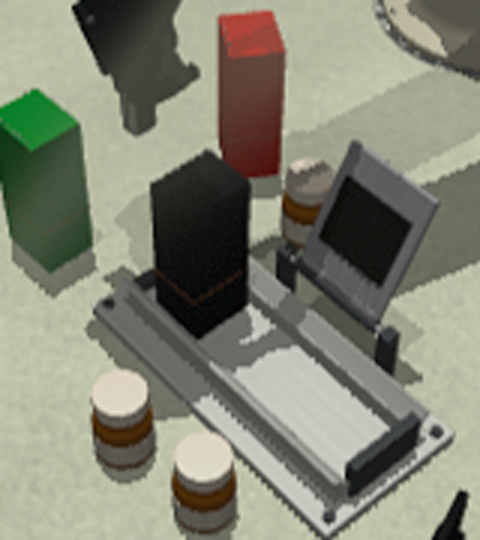

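Emit:
servo_tool:
  increments: [0,-0.03,0.02,0,0,0,-0.05,0.02,0,0,0,-0.07,0.02,0,0,0,-0.09,0.02,0,0,0,-0.11,0.02,0,0,0,-0.13,0.02,0,0,0,-0.145,0.02,0,0]

```text
clock: 3.75
eef_pos: [0.5238, -0.0236, 0.1604]
orientation: [0.0, 0.99, -0.139, 0.001]
ft_force: [-0.3, -1.7, 7.8]
gripper_width: -0.0
grip_force: 4.2
```

Run:
```python
from h import *
import cv2
st()
im=cams.grab_frame('scene')[130:310,205:365];cv2.imwrite('pics/s2.png',cv2.resize(im,None,fx=3,fy=3,interpolation=cv2.INTER_CUBIC))
```

```text
t 3.75 world [ 0.524 -0.024  0.16 ] cradle [ 0.001  -0.0929  0.1384] (z=tip) yaw err deg -0.0 F [-0.3 -1.7  7.8]
```

View pics/s2.png

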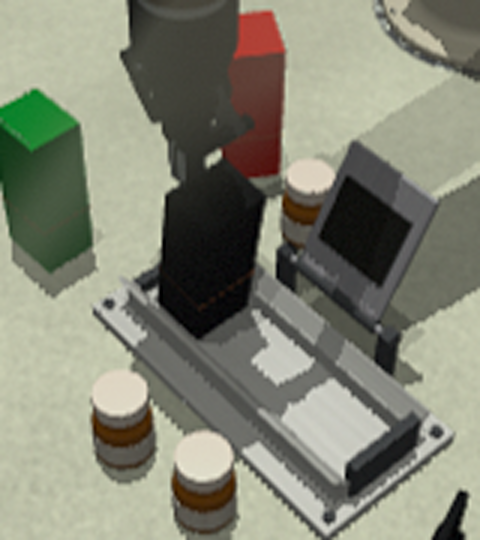

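The carton is tipping about its lower edge. There is some upward force from its rising top corner, so I'll raise the tool a little and keep pushing.

Emit:
servo_tool:
  increments: [0,0,-0.03,0,0,0,-0.015,-0.03,0,0,0,-0.035,-0.03,0,0,0,-0.055,-0.03,0,0,0,-0.075,-0.03,0,0,0,-0.095,-0.03,0,0]

```text
clock: 4.55
eef_pos: [0.5335, 0.0135, 0.1712]
orientation: [-0.0, 0.99, -0.139, -0.0]
ft_force: [0.6, -0.5, -1.0]
gripper_width: 0.0004
grip_force: 0.0
```

Run:
```python
from h import *
import cv2
st()
im=cams.grab_frame('scene')[130:310,205:365];cv2.imwrite('pics/s3.png',cv2.resize(im,None,fx=3,fy=3,interpolation=cv2.INTER_CUBIC))
```

```text
t 4.55 world [0.534 0.014 0.171] cradle [ 0.0002 -0.0546  0.1492] (z=tip) yaw err deg -0.0 F [ 0.6 -0.5 -1. ]
```

View pics/s3.png

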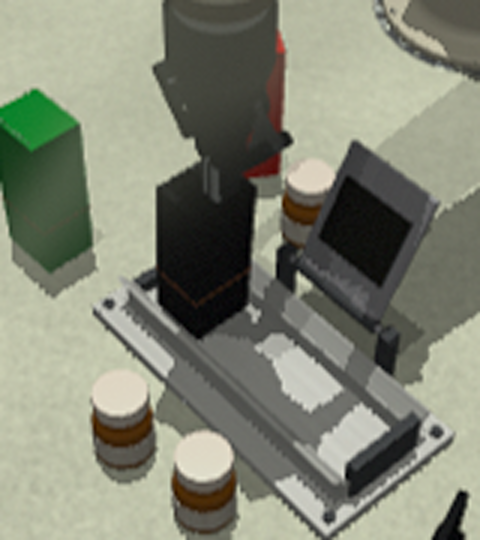

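The carton stands upright again: the fingertip slipped over its top. I'll raise the tool clear and look at both views in one brightened picture.

Emit:
servo_tool:
  increments: [0,0,-0.1,0,0,0,0.05,-0.15,0,0,0,0.25,-0.15,0,0,0,0.25,-0.15,0,0,0,0.25,-0.15,0,0]

```text
clock: 5.22
eef_pos: [0.5058, -0.0838, 0.2312]
orientation: [-0.0, 0.99, -0.14, -0.0]
ft_force: [0.0, 0.4, 0.7]
gripper_width: -0.0003
grip_force: 0.0
```

Run:
```python
from h import *
import cv2
st()
A=[]
for c,(x,y) in (('scene',(235,150)),('top',(230,160))):
    im=cams.grab_frame(c);cv2.imwrite(f'pics/{c}4.png',im)
    A.append(cv2.resize(im[y:y+110,x:x+95],None,fx=4,fy=4,interpolation=cv2.INTER_CUBIC))
    for r in spotter.search_frame(c,'carton')[:4]:
        b=r["bbox"];print(c,round(r["confidence"],2),np.round([b[0]*560,b[1]*420,b[2]*560,b[3]*420]))
I=np.hstack(A);I=(255*(I/255.)**.5).astype('uint8');cv2.imwrite('pics/c4.png',I)
```

```text
t 5.22 world [ 0.506 -0.084  0.231] cradle [ 2.000e-04 -1.558e-01  2.092e-01] (z=tip) yaw err deg -0.2 F [0.  0.4 0.7]
scene 0.88 [289. 162.  21.  57.]
scene 0.56 [273. 209.  30.  62.]
scene 0.56 [220. 190.  34.  56.]
scene 0.46 [298. 243. 120. 134.]
top 0.75 [290. 216.  19.  30.]
top 0.57 [353. 232.  12.   2.]
```

View pics/c4.png

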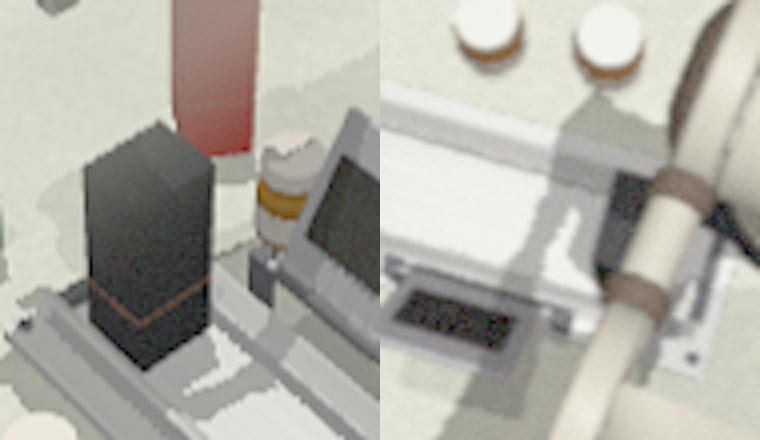

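The carton is upright and back in its place (bottom corner at scene (271,242), same as before). I'll check the true fingertip height against picture s1.

Run:
```python
from h import *
p=np.load('p.npy')
for z in (.139,.147,.155,.165,.175): print(z,(proj('scene',cr(p,(.001,-.1523,z)))-[205,130])*3, (proj('scene',cr(p,(.012,-.140,z)))-[205,130])*3)
# carton tilt in s2: predicted pixel of top corners for tilt a about lower +y edge
p4=p[4]
for a in (0,5,10):
    a=np.radians(a);y0=p4+.025
    P=[(x,y0+(-.05+w)*np.cos(a)+.15*np.sin(a),.012+(.05-w)*np.sin(a)+.15*np.cos(a)) for x,w in((.03,0),(-.03,0),(-.03,.05),(.03,.05))]
    print(np.round((proj('scene',cr(p,P))-[205,130])*3).tolist())
```

```text
0.139 [[141.83422222 154.25332187]] [[140.5524652  168.55532238]]
0.147 [[141.38043222 147.0123336 ]] [[140.08623349 161.31741137]]
0.155 [[140.9214049  139.68777495]] [[139.61456116 153.99503852]]
0.165 [[140.34011664 130.41233573]] [[139.01717371 144.72102916]]
0.175 [[139.75031959 121.00112456]] [[138.41094336 135.30974008]]
[[149.0, 182.0], [209.0, 147.0], [252.0, 181.0], [191.0, 218.0]]
[[160.0, 188.0], [220.0, 152.0], [263.0, 191.0], [203.0, 229.0]]
[[171.0, 195.0], [232.0, 159.0], [275.0, 202.0], [214.0, 240.0]]
```

The real shut fingertips sit about 16 mm higher than nominal, near z 0.163 in s1, so the push was too high. I'll push again about 30 mm lower.

Emit:
servo_tool:
  increments: [0,0,0.125,0,0,0,0,0.248,0,0,0,0,0.248,0,0,0,-0.05,0.248,0,0,0,-0.08,0.248,0,0,0,-0.1,0.248,0,0,0,-0.125,0.248,0,0,0,-0.15,0.248,0,0,0,-0.18,0.248,0,0,0,-0.21,0.248,0,0,0,-0.24,0.248,0,0,0,-0.265,0.248,0,0]

```text
clock: 6.92
eef_pos: [0.5353, 0.0195, 0.1321]
orientation: [-0.0, 0.99, -0.139, -0.0]
ft_force: [0.5, -0.2, -0.9]
gripper_width: 0.0002
grip_force: 0.0
```

Run:
```python
from h import *
import cv2
st()
im=cams.grab_frame('scene');cv2.imwrite('pics/scene5.png',im)
for t in('carton','jar2'):
  for r in spotter.search_frame('scene',t)[:4]:
    b=r["bbox"];print(t,round(r["confidence"],2),np.round([b[0]*560,b[1]*420,b[2]*560,b[3]*420]))
o=im.max(2)<45
print('dark rows in region above / trough', o[180:230,255:290].sum(), o[225:280,285:330].sum())
p=np.load('p.npy')
a=cv2.imread('pics/scene4.png').max(2)<45;print(a[180:230,255:290].sum(), a[225:280,285:330].sum())
```

```text
t 6.92 world [0.535 0.019 0.132] cradle [ 0.0003 -0.0483  0.1101] (z=tip) yaw err deg -0.0 F [ 0.5 -0.2 -0.9]
carton 0.88 [220. 190.  32.  57.]
carton 0.66 [298. 241.  61.  51.]
carton 0.44 [297. 179.   1.  15.]
jar2 0.73 [307. 196.  17.  27.]
jar2 0.67 [272. 291.  25.  37.]
dark rows in region above / trough 588 1311
1313 51
```

The carton box is now wide and low, at (298,241) and 61x51 px, so it lies in the trough. I'll raise the tool and cross over to the robot's side of the flap.

Emit:
servo_tool:
  increments: [0,0,-0.15,0,0,0,0,-0.2575,0,0,0,0,-0.2575,0,0,-0.15,-0.16,-0.2575,0,0,-0.3,-0.16,-0.2575,0,0,-0.4,-0.16,-0.2575,0,0,-0.4,-0.16,-0.2575,0,0,-0.4,-0.16,-0.2575,0,0]

```text
clock: 8.07
eef_pos: [0.399, 0.1239, 0.2348]
orientation: [0.0, 0.99, -0.139, -0.0]
ft_force: [1.1, -0.4, -0.8]
gripper_width: 0.0004
grip_force: 0.0
```

Run:
```python
from h import *
import cv2
st()
A=[]
for c,(x,y) in (('scene',(235,150)),('top',(215,160))):
    im=cams.grab_frame(c)
    A.append(cv2.resize(im[y:y+150,x:x+100],None,fx=4,fy=4,interpolation=cv2.INTER_CUBIC))
I=np.hstack(A);I=(255*(I/255.)**.6).astype('uint8');cv2.imwrite('pics/c6.png',I)
```

```text
t 8.07 world [0.399 0.124 0.235] cradle [-0.1594  0.0147  0.2128] (z=tip) yaw err deg -0.1 F [ 1.1 -0.4 -0.8]
```

View pics/c6.png

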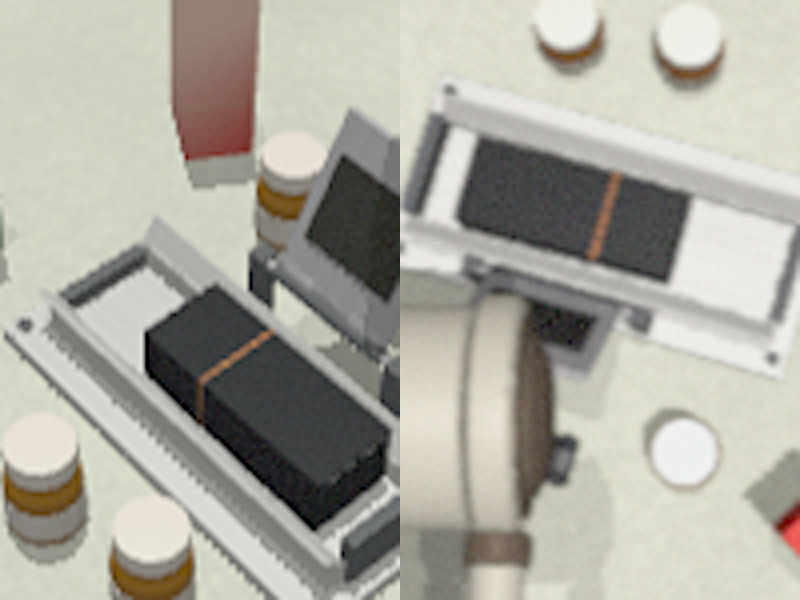

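The carton lies flat in the trough with its top towards the tall stop, and the jars are untouched. Next I'll push the flap over from the robot's side.

Emit:
servo_tool:
  increments: [0,0,0.1,0,0,0,0,0.172,0,0,0.04,0,0.172,0,0,0.098,0,0.172,0,0,0.13,0,0.172,0,0,0.16,0,0.172,0,0,0.19,0,0.172,0,0,0.22,0,0.172,0,0,0.255,0,0.176,0,0,0.29,0,0.185,0,0,0.325,0,0.2,0,0,0.36,0,0.225,0,0]

```text
clock: 9.68
eef_pos: [0.5388, 0.0842, 0.1452]
orientation: [-0.0, 0.99, -0.139, 0.001]
ft_force: [-0.5, -0.0, 1.0]
gripper_width: -0.0001
grip_force: 0.4
```

Run:
```python
from h import *
import cv2
st()
p=np.load('p.npy')
im=cams.grab_frame('scene');cv2.imwrite('pics/scene7.png',im)
for t in('flap',):
  for r in spotter.search_frame('scene',t)[:3]:
    b=r["bbox"];print(t,round(r["confidence"],2),np.round([b[0]*560,b[1]*420,b[2]*560,b[3]*420]))
for a in (90,70,50,30,0):
    t=np.radians(a);q=proj('scene',cr(p,[(-.06+r*np.cos(t),y,.07+r*np.sin(t)) for r in(0,.118) for y in(-.03,.06)]))
    lo,hi=q.min(0),q.max(0);print(a,np.round(np.r_[(lo+hi)/2,hi-lo]))
```

```text
t 9.68 world [0.539 0.084 0.145] cradle [-0.0141  0.0149  0.1232] (z=tip) yaw err deg -0.0 F [-0.5 -0.   1. ]
flap 0.66 [411. 222.  38.  60.]
flap 0.59 [307. 223.  56.  34.]
90 [320. 210.  31.  57.]
70 [312. 215.  37.  46.]
50 [305. 222.  49.  32.]
30 [301. 231.  58.  29.]
0 [299. 241.  63.  49.]
```

Emit:
servo_tool:
  increments: [0.02,0,0.022,0,0,0.038,0,0.043,0,0,0.055,0,0.065,0,0,0.068,0,0.088,0,0,0.075,0,0.11,0,0,0.08,0,0.133,0,0,0.08,0,0.145,0,0,0.08,0,0.152,0,0]

```text
clock: 10.78
eef_pos: [0.5679, 0.0758, 0.084]
orientation: [0.0, 0.99, -0.139, -0.0]
ft_force: [-0.2, -0.4, 1.2]
gripper_width: -0.0
grip_force: 0.2
```

Emit:
servo_tool:
  increments: [0,0,0.006,0,0,0,0,0.012,0,0,0,0,0.012,0,0]

```text
clock: 11.15
eef_pos: [0.568, 0.0758, 0.0795]
orientation: [-0.0, 0.99, -0.139, -0.0]
ft_force: [0.6, 0.4, 0.1]
gripper_width: -0.0002
grip_force: 0.0
```

Emit:
servo_tool:
  increments: [0,0,0.006,0,0,0,0,0.012,0,0,0,0,0.012,0,0]

```text
clock: 11.52
eef_pos: [0.5679, 0.0758, 0.0745]
orientation: [-0.0, 0.99, -0.139, -0.0]
ft_force: [0.2, -0.2, -0.4]
gripper_width: 0.0001
grip_force: 0.0
```

Run:
```python
from h import *
import cv2
st()
A=[]
for c,(x,y) in (('scene',(250,160)),('top',(215,160))):
    im=cams.grab_frame(c)
    for r in spotter.search_frame(c,'flap')[:3]:
        b=r["bbox"];print(c,round(r["confidence"],2),np.round([b[0]*560,b[1]*420,b[2]*560,b[3]*420]))
    A.append(cv2.resize(im[y:y+150,x:x+100],None,fx=4,fy=4,interpolation=cv2.INTER_CUBIC))
I=np.hstack(A);I=(255*(I/255.)**.6).astype('uint8');cv2.imwrite('pics/c8.png',I)
```

```text
t 11.53 world [0.568 0.076 0.074] cradle [0.0162 0.0147 0.0525] (z=tip) yaw err deg -0.0 F [ 0.2 -0.2 -0.4]
scene 0.92 [301. 243.  68.  43.]
top 0.61 [256. 212.  28.  22.]
```

View pics/c8.png

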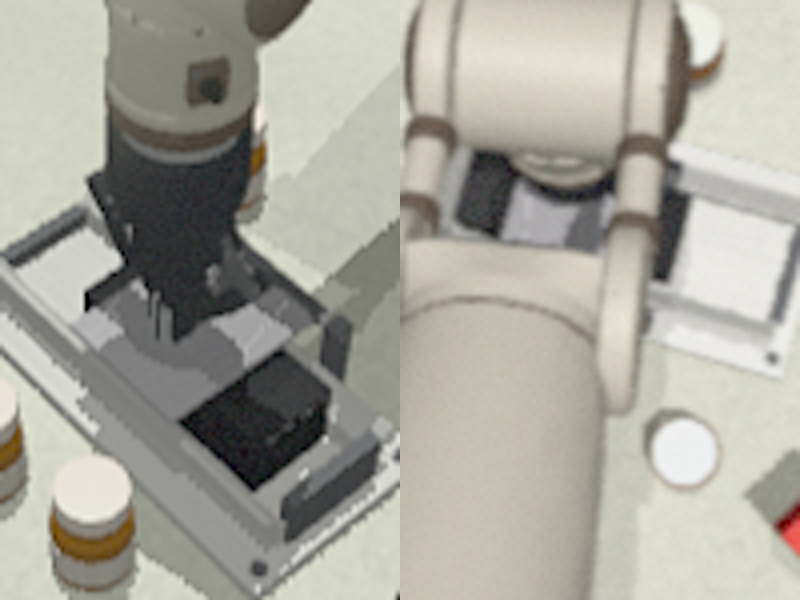

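The flap is nearly shut over the carton: its box is (301,243) 68x43, against (299,241) 63x49 predicted for shut. There is no hard stop yet, so I'll keep pressing.

Emit:
servo_tool:
  increments: [0,0,0.005,0,0,0,0,0.01,0,0,0,0,0.015,0,0,0,0,0.015,0,0]

```text
clock: 12.22
eef_pos: [0.5685, 0.0758, 0.0727]
orientation: [0.0, 0.99, -0.139, -0.0]
ft_force: [-12.7, 0.4, 26.4]
gripper_width: 0.0001
grip_force: 13.2
```

A hard stop gives 26 N. I'll lift clear and measure the flap angle numerically.

Emit:
servo_tool:
  increments: [0,0,-0.1,0,0,0,0,-0.25,0,0,-0.2,0,-0.4,0,0,-0.5,0,-0.4,0,0,-0.6,0,-0.4,0,0,-0.6,0,-0.4,0,0,-0.6,0,-0.4,0,0]

```text
clock: 13.1
eef_pos: [0.3349, 0.1427, 0.229]
orientation: [-0.0, 0.99, -0.138, 0.001]
ft_force: [1.8, 0.2, -0.6]
gripper_width: -0.0001
grip_force: 0.0
```

Run:
```python
from h import *
import cv2
st()
p=np.load('p.npy')
for c in('scene','top'):
    im=cams.grab_frame(c);cv2.imwrite(f'pics/{c}9.png',im)
    for r in spotter.masks_of(c,'flap')[:2]:
        m=r["mask"];
        if r["confidence"]<.4: continue
        (n,q,s,_)=cv2.connectedComponentsWithStats(m.astype('uint8'));k=1+s[1:,4].argmax()
        print(c,round(r["confidence"],2),'box',s[k],'rect',np.round(cv2.boxPoints(cv2.minAreaRect(np.argwhere(q==k)[:,::-1].astype('float32')))).tolist())
        y,x=np.nonzero(q==k)
        print(' iou:',end='')
        for a in range(-4,31,2):
            t=np.radians(a);P=[(-.06+r_*np.cos(t)-o*np.sin(t),yy,.07+r_*np.sin(t)+o*np.cos(t)) for o in(-.003,.003) for r_ in(0.01,.118) for yy in(-.03,.06)]
            h=cv2.convexHull(proj(c,cr(p,P)).astype('float32')).round().astype(int);M=np.zeros(m.shape,'uint8');cv2.fillConvexPoly(M,h,1);M=M>0
            print(a,round((M&(q==k)).sum()/(M|(q==k)).sum(),3),end='; ')
        print()
```

```text
t 13.1 world [0.335 0.143 0.229] cradle [-0.2263  0.0152  0.207 ] (z=tip) yaw err deg 0.1 F [ 1.8  0.2 -0.6]
scene 0.79 box [ 268  216   64   50 1667] rect [[266.0, 241.0], [311.0, 208.0], [332.0, 237.0], [287.0, 270.0]]
 iou:-4 0.798; -2 0.826; 0 0.848; 2 0.849; 4 0.827; 6 0.795; 8 0.78; 10 0.744; 12 0.694; 14 0.663; 16 0.638; 18 0.596; 20 0.569; 22 0.537; 24 0.501; 26 0.475; 28 0.436; 30 0.414; 
top 0.83 box [ 238  186   45   53 1559] rect [[237.0, 230.0], [250.0, 185.0], [283.0, 195.0], [270.0, 240.0]]
 iou:-4 0.848; -2 0.841; 0 0.826; 2 0.822; 4 0.809; 6 0.812; 8 0.812; 10 0.812; 12 0.803; 14 0.816; 16 0.813; 18 0.801; 20 0.801; 22 0.808; 24 0.806; 26 0.803; 28 0.803; 30 0.78;
```

```bash
python3 -c "
from rig import bot
print(bot.finish_job())"
```

```text
the job is handed in; nothing more can be done
None
```

The job is handed in at about 13 s: the black carton lies flat in the trough with its top towards the tall stop, and the flap measures shut (about 0–2° in the scene view, with a hard stop at 26 N). My first push slipped over the carton's top, so I repeated it lower. The jars I could see had not moved.

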